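# Fit the D-socket key on the turntable's brake spindle and hold it down

### The arm

A 6-joint arm with a two-finger parallel gripper is mounted at the origin on the work surface. World frame = base frame: x ahead of the robot, y to its left, z up, the work surface at z = 0. Lengths are in mm, angles in rad, forces in N, time in s.
With the tool pointing down it reaches from about 350 to 775 mm from the base axis. Payload 5.5 kg.
Tool frame: the origin (TCP) lies at the very end of the fingers, on their centre line; the grasp point (between the pads) lies 19 mm behind it (grasp_offset is the distance from the TCP to the grasp point, in mm); x points along the fingers, y is the direction in which the jaws open and shut, and the axes are right-handed (so a half turn about x gives the same grasp; the last joint's range is limited). The gripper opens to 85 mm and grips with 20 to 120 N. Pads are 22 mm wide; open, the fingers measure 114 mm over their backs; the gripper's body (76 mm by 85 mm) begins 54 mm behind the grasp point. The pads swing forward as they close: fully open they stand 13 mm farther back than shut.
Start: joints at [-1.392, 0.313, 0.046, 1.304, 0, 1.431], TCP at [180.217, -546.071, 231.323] pointing down, gripper open.
Joint ranges: [-2.76, 2.76], [-0.86, 1.69], [-1.03, 1.26], [-2.2, 2.34], [-1.47, 1.5], [-3.14, 3.14]. Speed limits (rad/s): [2.57, 2.57, 3.14, 3.14, 3.14, 3.14].

### API

Orientations are given as a unit quaternion [x, y, z, w].
In Python, from bench import * gives the robot as it stands.
- The arm moves only by the shell command python3 -m pendant 'ROWS' [FORCE]. ROWS is JSON, a list of rows, each a list of 5 numbers: the shift along the tool's x, y, z in cm, then the turn about the tool's x in degrees, then the closure, from 0 (fully open) to 1 (shut). In form: [[tx, ty, tz, twist, jaw], ...]. A call has 1 to 8 rows; each row shifts and turns the commanded pose from where the row before left it, along the tool's axes as they then stand; what a row does not reach is not made up. A row lasts 1/8 s, in which the tool goes at most 62.5 mm and 10.7 degrees, less where a joint would pass 70% of its speed; a pose out of reach is approached as far as the arm can. A call with a gripper value outside its range is refused whole. The fingers move at their own pace and stop on an object; FORCE is the grip in N (left out, the last holds). Time passes only in rows, so rows that do not move let the fingers close. It gives the time, the measured TCP pose, the force and the opening at its end, in the units of the state.
- sense(): the state, without advancing time (a new reading comes with each control period).
- camera(name): name is "scene" or "top" or "wrist"; returns a dict with "pixels" (420x560x3 uint8, blue, green, red), "fov_y" (degrees; the focal length in pixels is half the picture's height over the tangent of half this angle, whatever the lens; pixels are square), "cx", "cy" (the principal point, pixels), "cam_to_world" (4x4, takes a point from camera to world coordinates). Camera axes: x right, y up, looking along -z (the intrinsics and any distortion apply to the point x, -y, -z); pixel columns grow to the right and rows downward; lengths in mm; the calibration is good to about 2 mm. A picture is of the moment at which its call begins. There is no depth.
- hand_in(): hands the job in, once; it reports no verdict.
The state is a dict: "time_s": time; "qpos": joint angles; "qd": joint speeds; "joint_efforts": joint torques, N m; "tcp_pos": TCP position; "tcp_rot": TCP orientation; "contact_force": force on the tool from outside, world axes, zero at the start; "moment": the same for the moment, N m; "gripper_width": opening from 0.0 (shut) to 1.0 (fully open).
Only numpy, scipy, OpenCV 4.12 (cv2) and the standard library are available. Lean on these libraries where they do the work, as an engineer would, in place of code of your own. Each camera call takes 0.05 s, during which the arm holds its last target. There are 200 camera calls.

### The job

Pull the flat-handled key straight up out of its wooden holder, turn it so that the flat inside its socket matches the flat of the upright D-shaped brake spindle on the display turntable, and push it fully onto the spindle. Then keep pushing so that the sprung spindle sinks all the way down, and finish like that: still gripping the key and holding the spindle down, not letting go. Leave the wooden stirrer in its holder and the jar, mug and cardboard box where they are.

Things in the scene. Friction and masses are not known exactly. Their poses are not given: they have to be found in the camera images.
- key: Loose key, 137 mm tall, about 0.15 kg, standing upright in its holder, its x within 52 degrees of the robot's x. Origin: centre of its foot's underside; z up along it. Steel socket, 12-sided, 34 mm over its corners, up to z = 34 mm, its D-shaped bore opening at the foot; round steel shank, 24 mm diameter, up to z = 87 mm; flat dark-wood handle above (see key_handle).
- key_handle (a point): Middle of the key's paddle handle, 115 mm above its foot; axes as the key's. The handle spans z = 85 to 137 mm of the key, is 38 mm wide along x and 14 mm thick along y (grip it across y). A small nose, 9 mm thick, sticks out of one narrow side, to x = +35 mm at z = 87 to 99 mm: the bore's flat is on that same +x side.
- key_bore (a point): Closed end (ceiling) of the key's bore, on its axis, 26 mm above the foot; axes as the key's. The bore is 22.4 mm across, with a flat 6.5 mm from the axis on the +x side.
- key_holder: Fixed turned pale-wood holder in which the key stands: 70 mm tall, foot 72 mm across, tube 54 mm across, round hole 38 mm across, inner floor 8 mm above the counter. Origin: centre of its underside. The key's foot starts on the inner floor, 62 mm below the rim. It may be at either of two places on the robot's right, the stirrer's holder at the other.
- turntable: Fixed display turntable, its x within 41 degrees of the robot's x: grey box 45 mm high, 110 mm along its x, 235 mm along its y (from y = -55 to +180 mm), a round wooden disc with four little pots on its +y part (centre y = 125 mm, radius 68 mm, pots up to 97 mm above the counter). Origin: on the counter right under the spindle's axis, z up.
- spindle (a joint): How far the sprung spindle is pushed down, m: 0 at rest, 0.010 fully down at its hard stop. It does not turn. The spring needs 4 N to start, 10 N for fully down, and pushes it back up when released; the key's own weight does not press it down.
- spindle_top (a point): Centre of the top of the upright steel D-spindle (20 mm diameter, top chamfered 3 mm); at rest 85 mm above the counter, 40 mm above the grey box; sinks with the spindle. Axes as the turntable's: the spindle's flat, 5 mm from its axis, faces +x. With the key fully on, key_bore meets this point, key x lies along this x, and the foot is 14 mm above the grey box (4 mm with the spindle fully down).
- stirrer: Bystander, loose: round wooden stirrer 158 mm tall with a thin round handle (14 mm) and a knob end, standing in its own holder. Origin: centre of its foot.
- stirrer_holder: Fixed holder of the same shape as the key's, with the stirrer in it. Origin: centre of its underside.
- jar: Bystander, loose: terracotta jar 78 mm tall, 68 mm across. Origin: centre of its underside.
- mug: Bystander, loose: white mug 85 mm tall, 72 mm across, handle at its +y. Origin: centre of its underside.
- box: Bystander, loose: small cardboard box 45 x 65 x 25 mm. Origin: centre of its underside.

How it is judged:
By the outcome, as a careful person would: the job done as asked, in the order asked, and still so for the second after the job is handed in, while the arm keeps its last pose, push and grip.
It also fails if it takes over 48 s, if anything falls off the work surface, if the arm or the gripper's body presses on something with over 40 N, if the wrist force passes 120 N, or if a joint passes its speed limit or range.

## Working session

There is one attempt and no reset: what is moved stays moved. The work goes in short steps, Python scripts to look and compute and a shell command to move; the robot and the scene stay as the last step left them, time stands still between calls to the robot, and variables do not carry over. Pictures are saved under pics/ and viewed, about 8 in all and at most 12, crops included, and the job is handed in when it is done.

```bash
mkdir -p pics; ls; cat > h.py <<'E'
from bench import *
import numpy as np, cv2
from scipy.spatial.transform import Rotation as R
def snap(n,f):
    c=camera(n); cv2.imwrite(f'pics/{f}.png',c['pixels']); np.save(f'pics/{f}.npy',c,allow_pickle=True); return c
def load(f): return np.load(f'pics/{f}.npy',allow_pickle=True).item()
def foc(c): return c['pixels'].shape[0]/2/np.tan(np.radians(c['fov_y'])/2)
def ray(c,u,v):
    f=foc(c); M=np.array(c['cam_to_world']); d=M[:3,:3]@np.array([(u-c['cx'])/f,-(v-c['cy'])/f,-1]); return M[:3,3],d/np.linalg.norm(d)
def onz(c,u,v,z):
    o,d=ray(c,u,v); return o+d*(z-o[2])/d[2]
def proj(c,p):
    M=np.array(c['cam_to_world']); q=M[:3,:3].T@(np.array(p)-M[:3,3]); f=foc(c); return c['cx']+f*q[0]/-q[2], c['cy']-f*q[1]/-q[2]
E
python3 - <<'E'
from h import *
for n in ['scene','top','wrist']:
    c=snap(n,n+'0'); print(n,[k for k in c], c['fov_y'],c['cx'],c['cy'],np.round(c['cam_to_world'],2).tolist(), {k:c[k] for k in c if k not in('pixels','fov_y','cx','cy','cam_to_world')})
print(sense())
E
```

```text
pics
scene ['pixels', 'fov_y', 'cx', 'cy', 'cam_to_world'] 45.162861687180424 273.62023159920847 209.17198256941307 [[-0.36, -0.57, 0.74, 1194.1], [0.93, -0.22, 0.28, 100.71], [0.0, 0.79, 0.62, 607.01], [0.0, 0.0, 0.0, 1.0]] {}
top ['pixels', 'fov_y', 'cx', 'cy', 'cam_to_world'] 43.33009189336763 280.33568182998835 215.3615203434731 [[-0.08, 0.98, -0.2, 363.54], [-1.0, -0.08, 0.01, -102.64], [-0.0, 0.2, 0.98, 1143.38], [0.0, 0.0, 0.0, 1.0]] {}
wrist ['pixels', 'fov_y', 'cx', 'cy', 'cam_to_world'] 64.5455623020692 275.75516621164587 209.4423253603118 [[0.31, 0.91, 0.27, 249.74], [-0.95, 0.3, 0.09, -522.01], [-0.0, -0.29, 0.96, 373.83], [0.0, 0.0, 0.0, 1.0]] {}
{'time_s': 0.15, 'qpos': array([-1.39159282e+00,  3.13852160e-01,  4.52237452e-02,  1.30360950e+00,
       -1.86741792e-05,  1.43117470e+00]), 'qd': array([ 3.32415641e-04, -2.82330776e-03,  4.88582576e-03,  2.78374180e-04,
       -2.99676217e-05,  7.76981251e-04]), 'joint_efforts': array([ 2.07264166e-03, -4.81062806e+01,  2.98817968e+01,  1.39608202e-02,
       -1.50369706e-04, -1.11113695e-05]), 'tcp_pos': array([ 180.1368913 , -545.63828603,  230.59329152]), 'tcp_rot': array([-0.69812429, -0.11275431,  0.69815767, -0.11173542]), 'contact_force': array([-0.08763844, -1.18571065,  0.60061101]), 'moment': array([ 0.00053168, -0.03773609,  0.00943386]), 'gripper_width': 1.0015692963382128}
```

View pics/scene0.png

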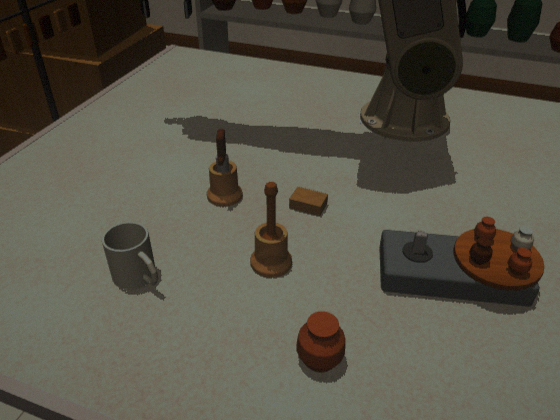

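View pics/top0.png

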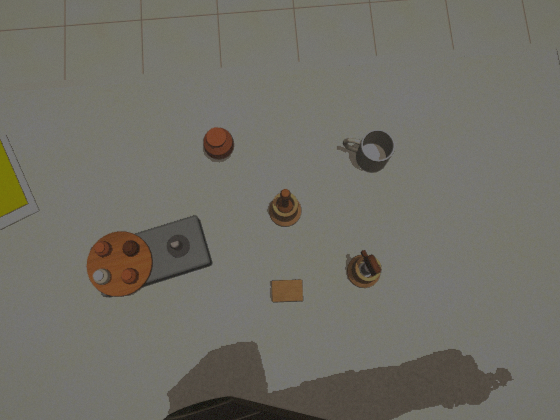

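View pics/wrist0.png

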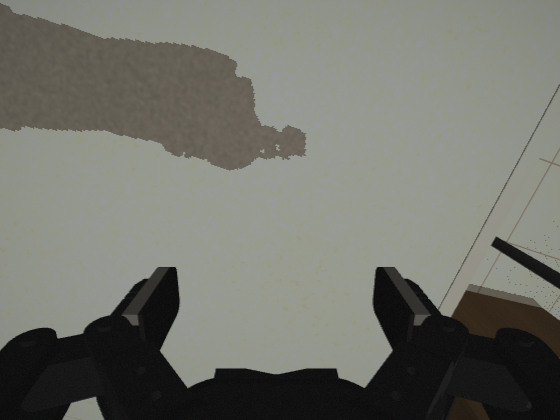

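The scene view shows the key in the holder at about (222,170), the stirrer at (270,230) and the spindle at (420,242). In the top view the key is at (370,263) and the spindle at (177,244). The wrist view shows only bare counter. Next I'll enlarge crops of the key and the spindle.

```bash
python3 - <<'E'
from h import *
t=load('top0');s=load('scene0')
def crop(c,u,v,w,h,k): return cv2.resize(np.clip(c['pixels'][v:v+h,u:u+w].astype(float)*1.8,0,255).astype(np.uint8),(w*k,h*k),interpolation=cv2.INTER_CUBIC)
a=np.hstack([crop(t,340,240,50,50,8)[:300],]) 
A=crop(t,340,242,50,46,6);B=crop(t,130,210,86,46,6)[:, :516];C=crop(s,195,125,60,90,5)[:300];
C=crop(s,200,125,50,50,6)[:300];D=crop(s,375,225,83,50,6)
top=np.hstack([A,B[:, :498]]);bot=np.hstack([C,D])
cv2.imwrite('pics/crop1.png',np.vstack([top,bot]))
# turntable grey box corners in top view: dark mask
p=t['pixels'].astype(int);hsv=cv2.cvtColor(t['pixels'],cv2.COLOR_BGR2HSV)
m=((hsv[...,2]<75)&(hsv[...,1]<80)).astype(np.uint8);m[:, :85]=0;m[:,240:]=0;m[:190]=0;m[310:]=0
n,l,st,ce=cv2.connectedComponentsWithStats(m);print(st[1:][st[1:,4]>50])
for u,v,z in [(177,244,85),(365,272,0),(370,264,137),(285,210,0)]: print(u,v,onz(t,u,v,z).round(1))
for u,v,z in [(224,192,0),(270,262,0),(221,133,137),(420,236,85)]: print('s',u,v,onz(s,u,v,z).round(1))
E
```

```text
[[139 215  73  75 436]
 [167 235  23  23 380]]
177 244 [539.8  97.5  85. ]
365 272 [ 459.9 -288.9    0. ]
370 264 [ 462.7 -277.8  137. ]
285 210 [ 610.5 -128.     0. ]
s 224 192 [ 449.5 -290.     0. ]
s 270 262 [ 606.9 -128.1    0. ]
s 221 133 [ 449.1 -287.7  137. ]
s 420 236 [549.5 103.3  85. ]
```

View pics/crop1.png

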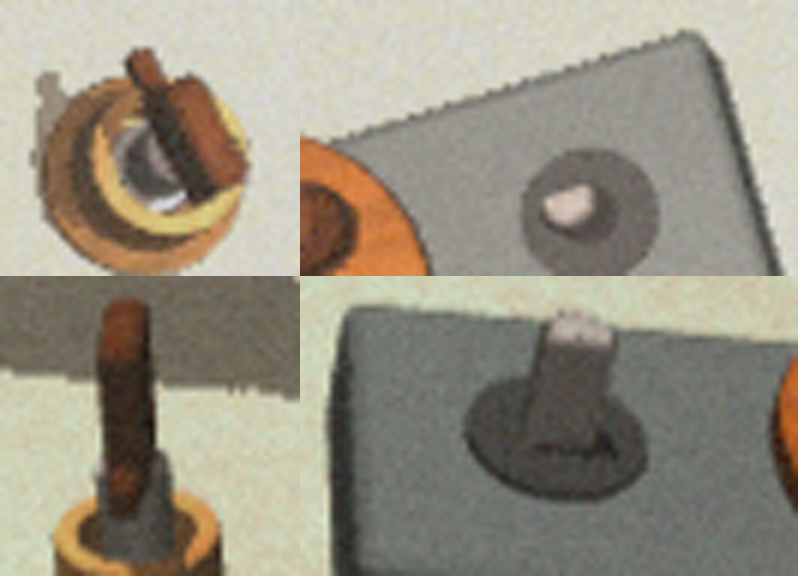

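Top crop: the key's nose points to the upper left (143,65) and the handle top is at (208,130), so the key yaw is about 30°. The spindle top is at (570,205) and the box edge gives a turntable yaw of about 12°. Scene crop: handle top at (127,310), nose at (123,485) and spindle top at (583,328). Now I'll compute the hover move.

```bash
cat >> h.py <<'E'
def goto(p,yaw):
    """shift in tool axes (cm) & twist (deg) to bring the tcp to p with tool y along yaw(+90) deg, tool pointing down"""
    s=sense(); r=R.from_quat(s['tcp_rot']).as_matrix(); d=(r.T@(np.array(p)-s['tcp_pos']))/10
    y=r[:,1]; cur=np.degrees(np.arctan2(y[1],y[0])); tgt=yaw+90
    tw=-(tgt-cur); tw=(tw+90)%180-90   # tool x is down: +twist = -yaw
    print('t',round(s['time_s'],2),'tcp',s['tcp_pos'].round(1),'toolx',r[:,0].round(3),'tool y yaw',round(cur,2),'shift cm',d.round(2),'twist',round(tw,2),'q',s['qpos'].round(2),'F',s['contact_force'].round(1),'w',round(s['gripper_width'],3))
E
python3 - <<'E'
from h import *
t=load('top0');s=load('scene0')
a=onz(t,340+185/6,242+85/6,137);b=onz(t,340+240/6,242+165/6,137);print('handle',a,b,np.degrees(np.arctan2(*(a-b)[1::-1])))
n=onz(t,340+143/6,242+60/6,97);print('nose',n)
a=onz(t,130+345/6,210+140/6,45);b=onz(t,130+680/6,210+35/6,45);d=a-b;print('tt yaw',np.degrees(np.arctan2(-d[0],d[1])))
goto([455,-286,230],30)
E
```

```text
handle [ 477.48849289 -281.07194046  137.        ] [ 450.73839246 -295.50174069  137.        ] 28.34374420463391
nose [ 491.43722333 -275.24190999   97.        ]
tt yaw 13.13997962227084
t 0.15 tcp [ 180.1 -545.6  230.6] toolx [-0.     0.001 -1.   ] tool y yaw -71.73 shift cm [  0.09 -16.04 -34.24] twist -11.73 q [-1.39  0.31  0.05  1.3  -0.    1.43] F [-0.1 -1.2  0.6] w 1.002
```

```bash
python3 -m pendant '[[0,-1.6,-3.4,0,0],[0,-2.1,-4.5,0,0],[0,-2.1,-4.5,0,0],[0,-2.1,-4.5,0,0],[0,-2.1,-4.5,0,0],[0,-2.1,-4.5,0,0],[0,-2.1,-4.5,0,0],[0,-1.8,-3.8,-6,0]]'; python3 -m pendant '[[0,0,0,-6,0],[0,0,0,0,0]]'; python3 - <<'E'
from h import *
goto([455,-286,230],30)
c=snap('wrist','w1'); print(np.round(c['cam_to_world'],3).tolist())
for z in (0,70,137): print(proj(c,[455,-286,z]))
E
```

```text
time_s: 1.15
tcp_pos: [455.9, -285.4, 231.1]
tcp_rot: [-0.691, -0.15, 0.691, -0.15]
contact_force: [-0.4, -0.2, -0.3]
gripper_width: 0.999
time_s: 1.4
tcp_pos: [455.1, -286.3, 231.0]
tcp_rot: [-0.682, -0.185, 0.683, -0.185]
contact_force: [0.2, 0.2, 0.5]
gripper_width: 1.0
t 1.4 tcp [ 455.1 -286.3  231. ] toolx [-0.001  0.    -1.   ] tool y yaw -59.72 shift cm [ 0.1  -0.03 -0.01] twist 0.28 q [-0.71  0.24 -0.05  1.28 -0.    1.9 ] F [0.2 0.2 0.5] w 1.0
[[0.504, 0.827, 0.25, 518.369], [-0.864, 0.482, 0.145, -248.486], [-0.001, -0.289, 0.957, 374.25], [0.0, 0.0, 0.0, 1.0]]
(np.float64(276.482368270458), np.float64(176.30346562821336))
(np.float64(276.5707307306318), np.float64(190.75369832382086))
(np.float64(276.6999544391144), np.float64(211.88611873957612))
```

View pics/w1.png

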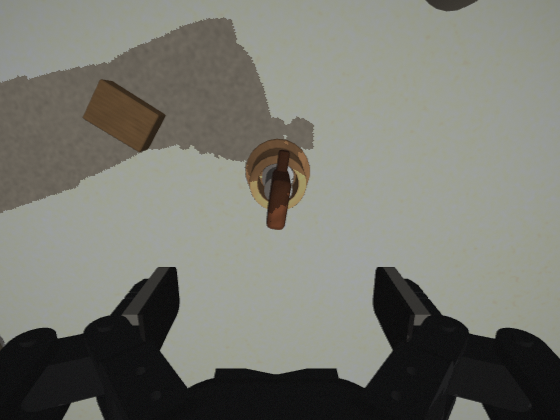

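The wrist view shows the key in the holder at about (278,185): handle top around (278,205), nose at (283,155), slightly rotated from the tool. I'll enlarge it.

```bash
python3 - <<'E'
from h import *
c=load('w1');p=c['pixels'][130:240,225:335];p=np.clip(p.astype(float)*1.5,0,255).astype(np.uint8)
cv2.imwrite('pics/crop2.png',cv2.resize(p,None,fx=5,fy=5,interpolation=cv2.INTER_CUBIC))
E
```

```text
(no output)
```

View pics/crop2.png

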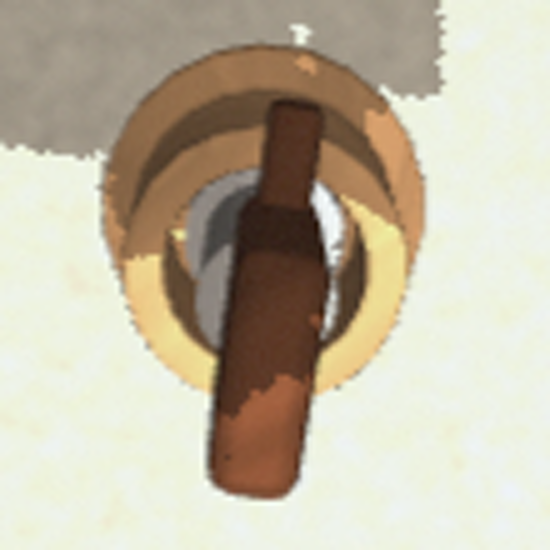

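```bash
python3 - <<'E'
from h import *
c=load('w1')
P=[onz(c,225+u/5,130+v/5,137) for u,v in [(208,490),(298,494),(327,258),(240,254)]]
for p in P: print(p.round(1))
f=(P[2]+P[3])/2;b=(P[0]+P[1])/2;d=f-b
print('centre',((f+b)/2).round(1),'len',np.linalg.norm(d),'yaw',np.degrees(np.arctan2(d[1],d[0])), 'w',np.linalg.norm(P[0]-P[1]))
n=onz(c,225+298/5,130+100/5,99); print('nose tip',n, 'yaw',np.degrees(np.arctan2(*(n-(f+b)/2)[1::-1])),np.linalg.norm((n-(f+b)/2)[:2]))
# rim circle z=70: left/right extremes
l=onz(c,225+103/5,130+190/5,70);r=onz(c,225+425/5,130+190/5,70)
# rim ellipse bottom at (270,395) inner ; left 122,260 ; right 410,260
l=onz(c,225+122/5,130+235/5,70);r=onz(c,225+412/5,130+235/5,70);print('rim',l,r,(l+r)/2,np.linalg.norm(l-r))
goto([*((f+b)/2)[:2],130],np.degrees(np.arctan2(d[1],d[0])))
E
```

```text
[ 440.1 -285.8  137. ]
[ 446.4 -298.   137. ]
[ 479.9 -283.   137. ]
[ 474.1 -271.8  137. ]
centre [ 460.1 -284.6  137. ] len 36.731702768350104 yaw 23.304799767882987 w 13.666593795227302
nose tip [ 494.01675651 -270.7945332    99.        ] yaw 22.20624271352957 36.60712182603605
rim [ 453.61663234 -257.59240515   70.        ] [ 480.74772141 -304.10782592   70.        ] [ 467.18217687 -280.85011553   70.        ] 53.84960877072858
t 1.45 tcp [ 454.8 -286.7  231. ] toolx [-0.001  0.    -1.   ] tool y yaw -59.83 shift cm [10.1   0.09 -0.57] twist 6.87 q [-0.71  0.24 -0.05  1.28 -0.    1.9 ] F [ 0.4  0.2 -0.2] w 1.001
```

```bash
python3 - <<'E'
from h import *
goto([462.1,-283.4,104],22.5)
E
```

```text
t 1.45 tcp [ 454.8 -286.7  231. ] toolx [-0.001  0.    -1.   ] tool y yaw -59.83 shift cm [12.7   0.09 -0.81] twist 7.67 q [-0.71  0.24 -0.05  1.28 -0.    1.9 ] F [ 0.4  0.2 -0.2] w 1.001
```

```bash
python3 -m pendant '[[0.5,0.1,-0.8,7.7,0],[3,0,0,0,0],[4,0,0,0,0],[3,0,0,0,0],[2.2,0,0,0,0],[0,0,0,0,0]]'; python3 - <<'E'
from h import *
goto([462.1,-283.4,104],22.5)
c=snap('wrist','w2')
E
```

```text
time_s: 2.2
tcp_pos: [460.5, -283.3, 102.5]
tcp_rot: [-0.693, -0.138, 0.695, -0.136]
contact_force: [-0.5, -0.3, -0.4]
gripper_width: 1.003
t 2.2 tcp [ 460.5 -283.3  102.5] toolx [-0.003  0.003 -1.   ] tool y yaw -67.6 shift cm [-0.15  0.07 -0.15] twist -0.1 q [-0.7   0.32 -0.27  0.99 -0.    2.05] F [-0.5 -0.3 -0.4] w 1.003
```

View pics/w2.png

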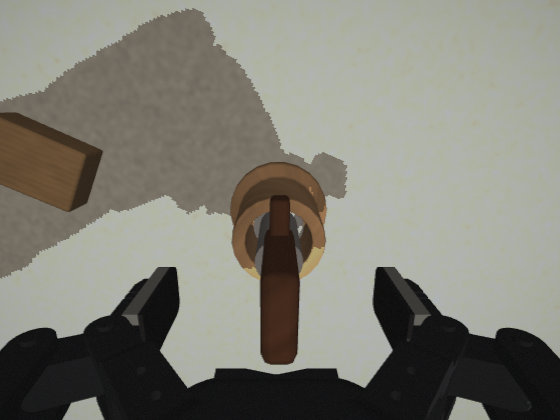

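The wrist view shows the handle upright in the picture at column 280, midway between the pads (178 and 376) with the nose directly ahead. Closing now, with a small nudge.

```bash
python3 -m pendant '[[0,0.05,-0.15,0,0],[0,0,0,0,1],[0,0,0,0,1],[0,0,0,0,1],[0,0,0,0,1],[0,0,0,0,1],[0,0,0,0,1],[0,0,0,0,1]]' 90; python3 - <<'E'
from h import *
goto([462.1,-283.4,204],22.5)
E
```

```text
time_s: 3.25
tcp_pos: [464.0, -283.8, 104.6]
tcp_rot: [0.694, 0.138, -0.693, 0.139]
contact_force: [0.2, 0.5, 2.7]
gripper_width: 0.151
t 3.25 tcp [ 464.  -283.8  104.6] toolx [ 0. -0. -1.] tool y yaw -67.43 shift cm [-9.94 -0.1   0.16] twist 0.07 q [-0.7   0.32 -0.26  0.99  0.    2.05] F [0.2 0.5 2.7] w 0.151
```

```bash
python3 -m pendant '[[-0.7,0,0,0,1],[-1.5,0,0,0,1],[-1.8,0,0,0,1],[-2,0,0,0,1],[-2,0,0,0,1],[-2,0,0,0,1],[-2,0,0,0,1],[0,0,0,0,1]]'; python3 - <<'E'
from h import *
t=load('top0')
# turntable disc centre & spindle estimate, top view
goto([542,100,224],13)
snap('scene','s3');c=snap('wrist','w3')
E
```

```text
time_s: 4.25
tcp_pos: [464.7, -284.4, 226.6]
tcp_rot: [0.694, 0.137, -0.693, 0.139]
contact_force: [0.1, -0.2, -1.0]
gripper_width: 0.153
t 4.25 tcp [ 464.7 -284.4  226.6] toolx [ 0.003 -0.003 -1.   ] tool y yaw -67.44 shift cm [  0.18 -32.53 -21.89] twist 9.56 q [-0.7   0.25 -0.05  1.27 -0.    2.05] F [ 0.1 -0.2 -1. ] w 0.153
```

View pics/w3.png

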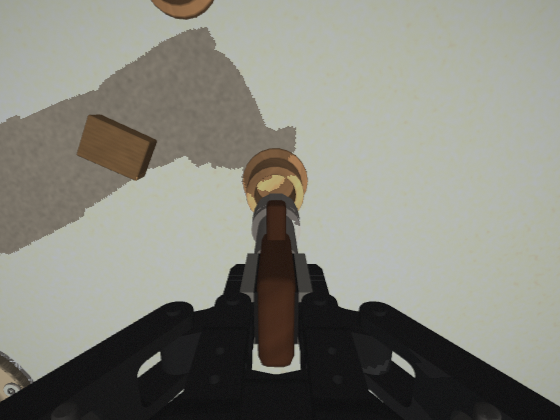

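The wrist view shows the key gripped and clear of the now-empty holder at (277,180). Next I'll carry it to a point about 50 mm short of the spindle so the wrist camera can see both.

```bash
python3 - <<'E'
from h import *
goto([493,89,226],13)
E
```

```text
t 4.35 tcp [ 463.8 -283.6  224.3] toolx [ 0. -0. -1.] tool y yaw -67.44 shift cm [ -0.18 -33.29 -17.  ] twist 9.56 q [-0.7   0.25 -0.05  1.27 -0.    2.05] F [ 0.2  0.2 -0.3] w 0.151
```

```bash
python3 -m pendant '[[-0.1,-3.3,-1.7,0,1],[-0.1,-5,-2.5,0,1],[0,-5,-2.6,0,1],[0,-5,-2.6,0,1],[0,-5,-2.6,0,1],[0,-5,-2.5,0,1],[0,-5,-2.5,9.5,1],[0,0,0,0,1]]'; python3 - <<'E'
from h import *
goto([493,89,226],13)
c=snap('wrist','w4'); print(proj(c,[542,100,85]))
s=snap('scene','s4')
E
```

```text
time_s: 5.35
tcp_pos: [492.0, 91.4, 225.1]
tcp_rot: [-0.701, -0.084, 0.703, -0.083]
contact_force: [0.1, -0.5, -0.7]
gripper_width: 0.152
t 5.35 tcp [492.   91.4 225.1] toolx [-0.002  0.    -1.   ] tool y yaw -76.45 shift cm [-0.09  0.26 -0.04] twist 0.55 q [ 0.02  0.17 -0.15  1.25  0.    2.93] F [ 0.1 -0.5 -0.7] w 0.152
(np.float64(280.99830739350017), np.float64(137.26606528172744))
```

View pics/w4.png

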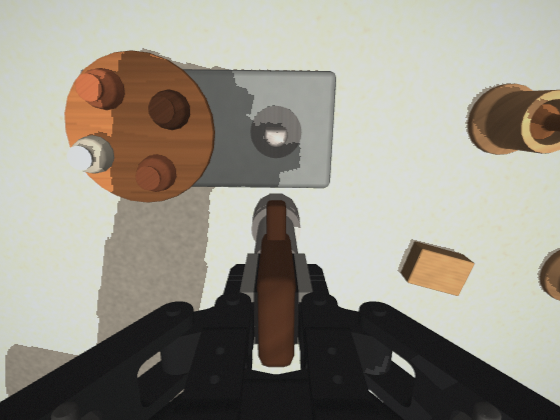

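The turntable is nearly square with the tool: box edges at rows 71 and 187, right edge at columns 329–334, spindle top at (276,135), key foot front at about (276,200). I'll fit the box edges and crop the spindle.

```bash
python3 - <<'E'
from h import *
c=load('w4');g=cv2.cvtColor(c['pixels'],cv2.COLOR_BGR2GRAY).astype(float)
gx=cv2.Sobel(cv2.GaussianBlur(g,(0,0),1),cv2.CV_64F,1,0);gy=cv2.Sobel(cv2.GaussianBlur(g,(0,0),1),cv2.CV_64F,0,1)
def rowedge(us,v0,v1):
    return [(u,v0+np.argmax(abs(gy[v0:v1,u]))) for u in us]
def coledge(vs,u0,u1): return [(u0+np.argmax(abs(gx[v,u0:u1])),v) for v in vs]
def line(pts):
    P=np.array([onz(c,u,v,45)[:2] for u,v in pts],np.float32)
    vx,vy,x,y=cv2.fitLine(P,cv2.DIST_HUBER,0,.01,.01).ravel();return np.array([vx,vy]),np.array([x,y])
far=line(rowedge(range(215,325,4),60,82));near=line(rowedge(range(210,250,2),178,197));rt=line(coledge(range(82,180,4),320,345))
for n,l in zip(('far','near','right'),(far,near,rt)):
    print(n,'dir deg',np.degrees(np.arctan2(l[0][1],l[0][0])).round(2),l[1])
u=far[0]*np.sign(far[0][1]);nrm=np.array([u[1],-u[0]])
a=far[1]@nrm;b=near[1]@nrm;r=rt[1]@u
print('width',a-b,'yaw',np.degrees(np.arctan2(nrm[1],nrm[0])),'spindle by box',nrm*(a+b)/2+u*(r+55))
p=c['pixels'][95:215,226:326]
cv2.imwrite('pics/crop4.png',cv2.resize(p,None,fx=5,fy=5,interpolation=cv2.INTER_CUBIC))
E
```

```text
far dir deg -77.41 [594.5721  124.18371]
near dir deg -76.67 [479.5903  138.26683]
right dir deg 12.79 [558.40796  52.66152]
width 109.14557 yaw 12.592524 spindle by box [542.8201  105.53497]
```

View pics/crop4.png

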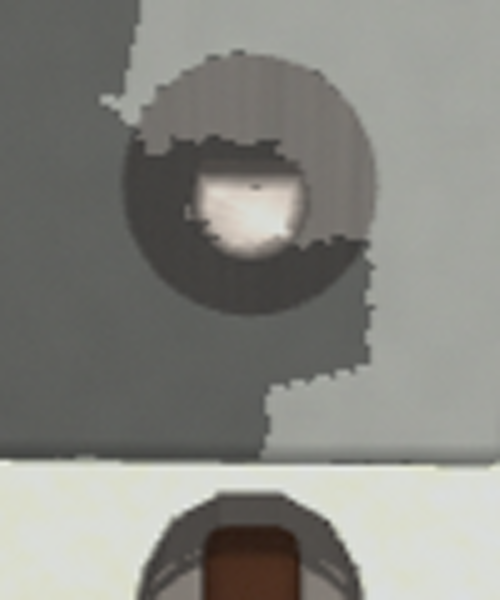

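```bash
python3 - <<'E'
from h import *
c=load('w4');s=sense()
sp=onz(c,276.2,135,83);col=onz(c,276,131.8,45.5);tip=onz(c,226+252/5,95+492/5,s['tcp_pos'][2]-96.6)
yk=np.radians(13.5);kx=np.array([np.cos(yk),np.sin(yk)])
ax=tip[:2]-16.42*kx
print('spindle',sp,'collar',col,'foot front',tip,'key axis',ax,'tcp',s['tcp_pos'])
l=onz(c,226+138/5,95+600/5,128);r=onz(c,226+364/5,95+600/5,128);print(np.linalg.norm(l-r))
yt=12.7
goto(s['tcp_pos']+np.array([*(sp[:2]-ax),0]),yt)
E
```

```text
spindle [542.71788921 104.29589849  83.        ] collar [542.82106597 104.51540101  45.5       ] foot front [504.84740502  95.02500788 128.712536  ] key axis [488.88109092  91.191835  ] tcp [492.32254555  88.43053239 225.312536  ]
34.31803408512343
t 5.45 tcp [492.3  88.4 225.3] toolx [-0.002 -0.001 -1.   ] tool y yaw -76.58 shift cm [-0.01 -0.03 -5.54] twist 0.72 q [ 0.02  0.17 -0.15  1.25 -0.    2.92] F [ 0.2  0.4 -1.8] w 0.154
```

```bash
python3 -m pendant '[[0,0,-1.3,0.7,1],[0,0,-2,0,1],[0,0,-1.5,0,1],[0.8,0,-0.74,0,1],[1.4,0,0,0,1],[0.8,0,0,0,1],[0,0,0,0,1]]'; python3 - <<'E'
from h import *
goto([542.8,104.5,180],12.7)
c=snap('wrist','w5');s=snap('scene','s5')
def crop(c,u,v,w,h,k): return cv2.resize(np.clip(c['pixels'][v:v+h,u:u+w].astype(float)*1.5,0,255).astype(np.uint8),(w*k,h*k),interpolation=cv2.INTER_CUBIC)
cv2.imwrite('pics/crop5.png',np.hstack([crop(s,370,165,100,150,4),crop(c,200,120,100,150,4)[:, :400]]))
E
```

```text
time_s: 6.32
tcp_pos: [545.8, 100.0, 195.1]
tcp_rot: [-0.702, -0.077, 0.704, -0.077]
contact_force: [-0.5, 0.4, -1.1]
gripper_width: 0.151
t 6.33 tcp [545.8 100.  195.1] toolx [-0.003 -0.    -1.   ] tool y yaw -77.47 shift cm [ 1.51 -0.5   0.19] twist -0.17 q [ 0.04  0.29 -0.08  1.21 -0.    2.96] F [-0.5  0.4 -1.1] w 0.151
```

View pics/crop5.png

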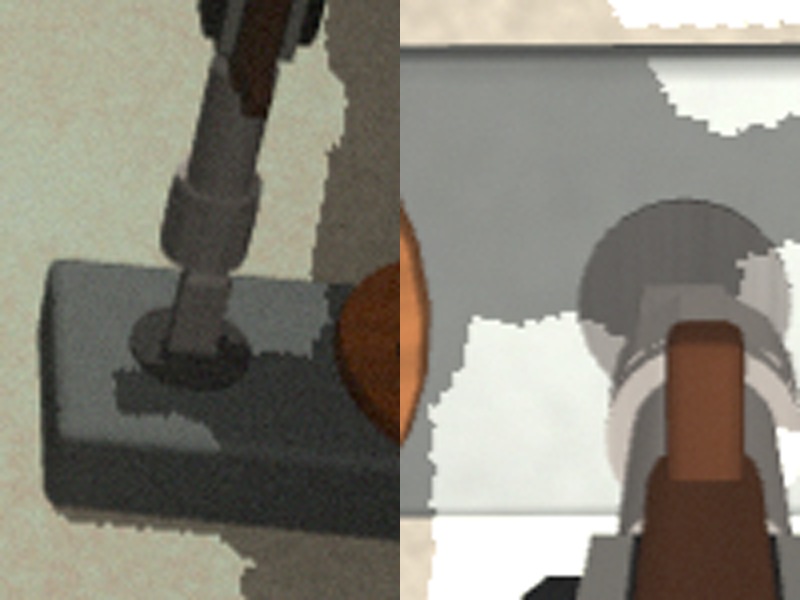

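Scene crop: the foot is just above the spindle, which stands at (200,290). Wrist crop: spindle at column 685 against the key at 705, so about 4.5 mm sideways off. The arm was probably still settling in the last picture. I'll let it settle and remeasure.

```bash
python3 -m pendant '[[0,0,0,0,1],[0,0,0,0,1],[0,0,0,0,1],[0,0,0,0,1]]'; python3 - <<'E'
from h import *
c=snap('wrist','w6');goto([542.8,104.5,180],12.7);c2=snap('wrist','w6b');goto([542.8,104.5,180],12.7)
print(np.abs(c['pixels'].astype(int)-c2['pixels']).mean(), np.array(c['cam_to_world'])[:3,3])
s=snap('scene','s6')
a=proj(s,[543,104,95]);b=proj(s,[543,104,180]);d=proj(s,[543,104,45]);e=proj(s,[543,104,85]);print('scene vertical slopes key',(b[0]-a[0])/(a[1]-b[1]),'spindle',(e[0]-d[0])/(d[1]-e[1]))
def crop(c,u,v,w,h,k): return cv2.resize(np.clip(c['pixels'][v:v+h,u:u+w].astype(float)*1.5,0,255).astype(np.uint8),(w*k,h*k),interpolation=cv2.INTER_CUBIC)
cv2.imwrite('pics/crop6.png',np.hstack([crop(s,370,165,100,150,4),crop(c,220,120,100,150,4)]))
E
```

```text
time_s: 6.92
tcp_pos: [547.1, 100.2, 196.4]
tcp_rot: [0.703, 0.077, -0.703, 0.077]
contact_force: [0.3, 0.8, -1.0]
gripper_width: 0.155
t 6.97 tcp [547.1 100.3 196.3] toolx [ 0. -0. -1.] tool y yaw -77.45 shift cm [ 1.63 -0.51  0.33] twist -0.15 q [ 0.04  0.29 -0.07  1.21 -0.    2.96] F [ 0.9 -0.6 -1. ] w 0.152
t 7.03 tcp [547.1 100.2 196.3] toolx [ 0. -0. -1.] tool y yaw -77.46 shift cm [ 1.63 -0.51  0.32] twist -0.16 q [ 0.04  0.29 -0.07  1.21 -0.    2.96] F [ 0.  -0.2 -2.5] w 0.153
0.7182312925170068 [618.59791529 116.96560882 339.70874642]
scene vertical slopes key 0.2402879841502986 spindle 0.24028798415029862
```

View pics/crop6.png

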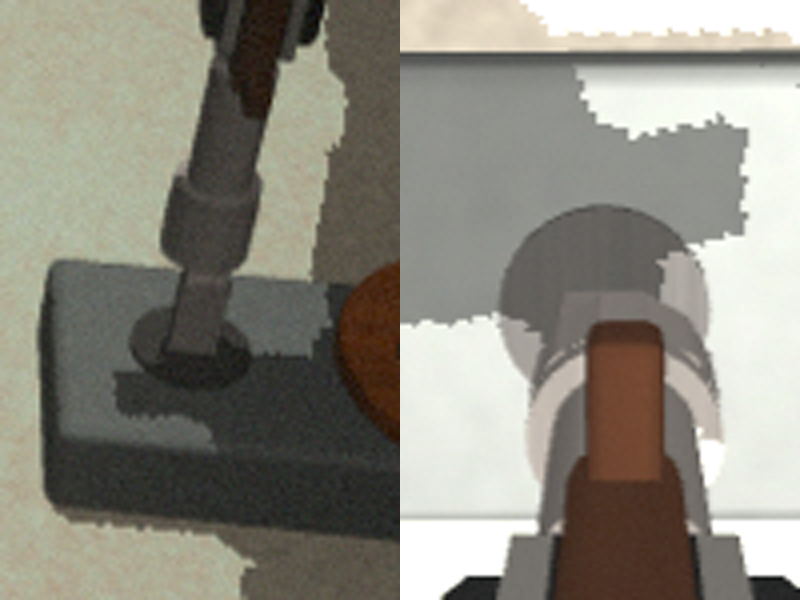

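```bash
python3 - <<'E'
from h import *
c=load('w6');s=sense();zt=s['tcp_pos'][2]-96.6
col=onz(c,220+(604-400)/4,120+310/4,45.5);l=onz(c,220+99/4,120+310/4,45.5);r=onz(c,220+309/4,120+310/4,45.5)
print('collar',col,np.linalg.norm(l-r)/2)
tip=onz(c,276.25,193,zt);y=np.radians(12.6);kx=np.array([np.cos(y),np.sin(y)]);ax=tip[:2]-16.42*kx;print('key axis',ax,'zt',zt)
# collar radius in w4
c4=load('w4');print('r4',np.linalg.norm(onz(c4,226+122/5,131.8,45.5)-onz(c4,226+378/5,131.8,45.5))/2)
# box edges now
g=cv2.GaussianBlur(cv2.cvtColor(c['pixels'],cv2.COLOR_BGR2GRAY).astype(float),(0,0),1);gy=cv2.Sobel(g,cv2.CV_64F,0,1)
P=np.array([onz(c,u,125+np.argmax(abs(gy[125:145,u])),45)[:2] for u in range(180,300,4)],np.float32)
vx,vy,x0,y0=cv2.fitLine(P,cv2.DIST_HUBER,0,.01,.01).ravel();print('far edge normal yaw',np.degrees(np.arctan2(-vx,vy))%180, (np.array([x0,y0])@kx)-55, 'collar along kx',col[:2]@kx)
d=col[:2]-ax
goto(s['tcp_pos']+np.array([*d,0]),12.6)
E
```

```text
collar [542.07383318 104.49246199  45.5       ] 23.999513087809913
key axis [544.35965002 100.13395081] zt 99.66864677294984
r4 24.254452558063857
far edge normal yaw 13.173584 555.0074576236032 collar along kx 551.8132643720153
t 7.08 tcp [547.1 100.2 196.3] toolx [ 0. -0. -1.] tool y yaw -77.46 shift cm [-0.   -0.48  0.13] twist -0.06 q [ 0.04  0.29 -0.07  1.21 -0.    2.96] F [ 0.4 -0.7 -1. ] w 0.155
```

```bash
python3 -m pendant '[[0,-0.24,0.06,0,1],[0,-0.24,0.06,0,1],[0.6,0,0,0,1],[0.5,0,0,0,1],[0,0,0,0,1],[0,0,0,0,1],[0,0,0,0,1]]'; python3 - <<'E'
from h import *
c=snap('wrist','w7');s=snap('scene','s7');goto([545.0,104.5,145],12.6)
def crop(c,u,v,w,h,k): return cv2.resize(np.clip(c['pixels'][v:v+h,u:u+w].astype(float)*1.5,0,255).astype(np.uint8),(w*k,h*k),interpolation=cv2.INTER_CUBIC)
cv2.imwrite('pics/crop7.png',np.hstack([crop(s,370,180,100,120,4),crop(c,220,120,100,120,4)]))
E
```

```text
time_s: 7.95
tcp_pos: [545.0, 104.6, 185.4]
tcp_rot: [0.703, 0.077, -0.703, 0.077]
contact_force: [0.5, 0.2, -1.4]
gripper_width: 0.153
t 8.05 tcp [545.  104.6 185.5] toolx [ 0. -0. -1.] tool y yaw -77.46 shift cm [4.05 0.01 0.  ] twist -0.06 q [ 0.05  0.29 -0.1   1.18 -0.    2.97] F [-0.6 -0.7 -1. ] w 0.151
```

No more pictures can be viewed, so I'll go in by force feedback in small steps.

```bash
python3 -m pendant '[[0.2,0,0,0,1],[0.2,0,0,0,1],[0.2,0,0,0,1],[0.2,0,0,0,1],[0,0,0,0,1],[0,0,0,0,1]]'; python3 - <<'E'
from h import *
goto([545.0,104.5,145.6],12.6); print(sense()['moment'].round(2))
E
```

```text
time_s: 8.8
tcp_pos: [544.9, 104.7, 177.3]
tcp_rot: [0.703, 0.077, -0.703, 0.077]
contact_force: [-0.1, 0.3, -1.5]
gripper_width: 0.149
t 8.8 tcp [544.9 104.7 177.3] toolx [ 0. -0. -1.] tool y yaw -77.45 shift cm [ 3.17  0.02 -0.01] twist -0.05 q [ 0.05  0.3  -0.11  1.16 -0.    2.97] F [-0.1  0.3 -1.5] w 0.149
[-0.03  0.02  0.02]
```

```bash
python3 -m pendant '[[0.3,0,0,0,1],[0.3,0,0,0,1],[0.3,0,0,0,1],[0.3,0,0,0,1],[0.3,0,0,0,1],[0,0,0,0,1],[0,0,0,0,1]]'; python3 - <<'E'
from h import *
goto([545.0,104.5,145.6],12.6); print(sense()['moment'].round(2))
E
```

```text
time_s: 9.68
tcp_pos: [544.9, 104.6, 162.3]
tcp_rot: [0.703, 0.077, -0.703, 0.077]
contact_force: [0.3, -0.9, -1.4]
gripper_width: 0.156
t 9.68 tcp [544.9 104.6 162.3] toolx [ 0. -0. -1.] tool y yaw -77.46 shift cm [ 1.67  0.01 -0.01] twist -0.06 q [ 0.05  0.3  -0.14  1.13 -0.    2.97] F [ 0.3 -0.9 -1.4] w 0.156
[0.   0.02 0.03]
```

```bash
python3 -m pendant '[[0.2,0,0,0,1],[0.2,0,0,0,1],[0.2,0,0,0,1],[0.2,0,0,0,1],[0,0,0,0,1],[0,0,0,0,1]]'; python3 -m pendant '[[0.2,0,0,0,1],[0.2,0,0,0,1],[0,0,0,0,1],[0,0,0,0,1]]';  python3 - <<'E'
from h import *
goto([545.0,104.5,145.6],12.6); print(sense()['moment'].round(2))
E
```

```text
time_s: 10.42
tcp_pos: [544.9, 104.7, 154.6]
tcp_rot: [0.703, 0.077, -0.703, 0.077]
contact_force: [-1.0, 0.0, 2.3]
gripper_width: 0.152
time_s: 10.92
tcp_pos: [545.0, 104.7, 150.5]
tcp_rot: [0.703, 0.077, -0.703, 0.077]
contact_force: [-1.4, -0.4, 5.6]
gripper_width: 0.156
t 10.93 tcp [545.  104.7 150.5] toolx [ 0.001 -0.    -1.   ] tool y yaw -77.46 shift cm [0.49 0.02 0.  ] twist -0.06 q [ 0.05  0.31 -0.16  1.1  -0.    2.97] F [-1.4 -0.4  5.6] w 0.156
[-0.02  0.37 -0.01]
```

The force follows the spring (4 N at seating, 7 N halfway). Pushing on to the hard stop.

```bash
python3 -m pendant '[[0.2,0,0,0,1],[0.2,0,0,0,1],[0.1,0,0,0,1],[0,0,0,0,1],[0,0,0,0,1]]' 110; python3 -m pendant '[[0.1,0,0,0,1],[0,0,0,0,1],[0,0,0,0,1]]';  python3 - <<'E'
from h import *
goto([545.0,104.5,145.6],12.6); print(sense()['moment'].round(2))
E
```

```text
time_s: 11.55
tcp_pos: [545.1, 104.7, 146.0]
tcp_rot: [0.703, 0.077, -0.703, 0.077]
contact_force: [-2.1, 0.3, 7.5]
gripper_width: 0.151
time_s: 11.92
tcp_pos: [545.1, 104.7, 145.5]
tcp_rot: [0.703, 0.077, -0.702, 0.077]
contact_force: [-2.9, -1.0, 11.3]
gripper_width: 0.149
t 11.93 tcp [545.1 104.7 145.5] toolx [ 0.001 -0.    -1.   ] tool y yaw -77.45 shift cm [-0.01  0.02  0.02] twist -0.05 q [ 0.05  0.31 -0.17  1.09 -0.    2.97] F [-2.9 -1.  11.3] w 0.149
[-0.05  0.91  0.  ]
```

```bash
python3 -m pendant '[[0.1,0,0,0,1],[0.05,0,0,0,1],[0,0,0,0,1],[0,0,0,0,1],[0,0,0,0,1]]';  python3 -m pendant '[[0,0,0,0,1],[0,0,0,0,1],[0,0,0,0,1],[0,0,0,0,1]]'; python3 - <<'E'
from h import *
goto([545.0,104.5,145.6],12.6); print(sense()['moment'].round(2))
t=snap('top','t9');t0=load('top0')
s=snap('scene','s9');s0=load('scene0')
for n,a,b,r in [('mug',s0,s,(100,220,60,75)),('jar',s0,s,(290,308,60,66)),('stirrer',s0,s,(250,180,45,98)),('box',s0,s,(287,185,45,32))]:
    x,y,w,h=r;print(n,np.abs(a['pixels'][y:y+h,x:x+w].astype(int)-b['pixels'][y:y+h,x:x+w]).mean().round(2))
# red/dark handle vs spindle: flat alignment already implied by depth
E
```

```text
time_s: 12.55
tcp_pos: [545.4, 104.7, 145.4]
tcp_rot: [0.704, 0.077, -0.702, 0.077]
contact_force: [-5.0, -0.2, 19.8]
gripper_width: 0.148
time_s: 13.05
tcp_pos: [545.4, 104.7, 145.4]
tcp_rot: [0.704, 0.077, -0.702, 0.077]
contact_force: [-5.3, -0.8, 18.9]
gripper_width: 0.15
t 13.05 tcp [545.4 104.7 145.4] toolx [ 0.003  0.    -1.   ] tool y yaw -77.45 shift cm [-0.02  0.01  0.04] twist -0.05 q [ 0.05  0.31 -0.17  1.09 -0.    2.97] F [-5.3 -0.8 18.9] w 0.15
[-0.07  1.55 -0.01]
mug 3.83
jar 3.91
stirrer 4.23
box 4.36
```

The tool stopped at TCP z = 145.4 mm (145.6 predicted for fully down) with about 20 N of steady push. Handing in.

```bash
python3 -c "
from bench import *
print(hand_in())"
```

```text
the job is handed in; nothing more can be done
None
```

I pulled the key straight up out of its holder, turned it about 10° to match the spindle's flat, and pushed it fully onto the spindle. I kept pushing down to the hard stop and handed in at about 13 s, still gripping and holding the spindle down.

**Last checks:**
- **Fit:** the key slid on with no noticeable side force. The spring took up at the expected seating height, at about 4 N, rising to 7 N halfway down.
- **Fully down:** the tool stopped at TCP z = 145.4 mm, against 145.6 mm predicted for fully down. It held a steady 19–20 N upward against the 10 N the spring needs, so it is on the stop. The side force was about 5 N and the grip was set to 110 N.
- **Bystanders:** around the jar, mug, box and stirrer, the scene picture changed by a similar small amount (about 4 grey levels) from start to finish. That looks like noise rather than movement.

**Failed or disagreed:**
- **Alignment error, corrected:** the first alignment over the spindle was about 4.5 mm off sideways, probably because I measured while the arm was still settling. I remeasured and corrected it before inserting.
- **No picture of the final state:** I reached the 12-picture limit just before insertion. The final fit rests on force and height readings, and the bystander check on pixel differences alone.

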